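# Start and seat the oil filler plug of the sole press's hand pump

## Task

The wing-headed oil filler plug of the sole press's hand pump has only been set in its neck; its thread has not started. Without lifting it out, turn it gently backward (anticlockwise from above) until you feel the thread start drop in, then screw it clockwise until its flange is fully home on the neck, never forcing the thread on its way down, and let go. Leave everything else on the bench where it is.

Things in the scene. Friction and masses are not known exactly. Their poses are not given: they have to be found in the camera images.
- pump: Oil hand pump of the press, fixed: sheet-metal tank 150 x 270 mm, cover plate 170 x 300 mm with its upper face 133 mm above the bench. Origin on the bench under the tank's centre, z up, y along the tank. At its -y end (y below -60 mm) stand pump head, gauge and lever, up to 300 mm high, lever out to y = -310 mm; at its +y end the round filler neck.
- neck_mouth (a point): Centre of the filler neck's flat upper face, 165 mm above the bench, at x 0, y +85 mm in the pump's frame; axes as the pump's. Round steel tube, 56 mm outside, bore 41 mm, with a coarse right-handed three-start thread. Its three openings, 33 degrees wide and 120 apart in the face, let the plug's starts in; where they lie differs from pump to pump, is hidden by the flange and not given by these axes.
- plug_wing (a point): Centre of the flat upright wing by which the loose plug is gripped, 24 mm above the underside of the plug's flange. Wing 42 mm long along x, 12 mm thick along y, its sides run from 8 to 40 mm above that underside. z is the plug's axis, up. Cast light metal, about 0.19 kg. Grip across the thickness, fingertips just above the flange's upper face (8 mm above its underside).
- plug_seat (a point): Centre of the underside of the plug's flange (56 mm diameter, 8 mm thick); axes as the wing's. As found it is 10.6 mm above the neck's face, the plug upright, its thread starts riding on that face. Turned backward 0.4 to 1.5 rad under light pressure, the starts drop in by 6 to 7 mm, to about 4 mm above the face; 0.15 rad further back is a stop. Home: level with the face (0 mm).
- plug_tip (a point): Lower end of the plug's 28 mm stem, on its axis, 24 mm below the flange's underside. The stem carries the three-start thread, 39 mm outside: clockwise from above is forward, 21 mm of travel a turn (3.3 mm per rad), axial play 1.3 mm. From the drop, 1.1 rad forward under light pressure bring the flange onto the face, 1.5 rad make it tight.
- plug_vent (a point): Small vent boss, 7 mm across, on the flange's upper face, 24.5 mm from the axis along the plug's +x, in line with the wing.
- oil_bottle: White plastic oil bottle, 68 mm diameter, 190 mm high, standing beyond the pump. Origin under its centre.
- funnel: Steel funnel standing mouth down beyond the pump, 96 mm diameter, 110 mm high. Origin under its centre.
- spanner: Open-ended spanner, 140 mm, lying across the middle of the pump's cover plate. Origin at its middle, underneath.
- shoe_last: Wooden shoe last, 250 mm long, 107 mm high, on the left of the bench. Origin under its middle.
- hammer: Hammer lying on the left, near the robot. Origin underneath its middle.
- enamel_mug: White mug, 80 mm diameter, 85 mm high, on the right. Origin under its centre.
- polish_tin: Flat dark tin, 90 mm diameter, 45 mm high, on the right. Origin under its centre.
- awl: Awl, 150 mm, lying on the right near the robot. Origin underneath its middle.
There are look-alikes about, which are no part of the job. Leave any orange, purple or turquoise look-alike of the part that bears plug_wing alone.

How it is judged (in metres and radians):
On the way:
1. turned backward, the plug's thread start has dropped in: the flange stands 2 to 5.5 mm above the neck's face, plug upright in the neck and turned anticlockwise of where it was found (z of plug_seat in the frame of neck_mouth between 0.002 and 0.0055 m and y of plug_vent in the frame of neck_mouth above 0.0075 m and horizontal distance between plug_seat and neck_mouth below 0.0035 m and angle between plug_seat's own z axis and vertical below 0.08 rad), for 0.1 s.
At the end, for the whole second after the job is handed in: the flange is home: its underside less than 1.2 mm above the neck's face, the plug within 3.5 mm of the neck's axis, upright within 0.04 rad, at rest and let go (z of plug_seat in the frame of neck_mouth below 0.0012 m and horizontal distance between plug_seat and neck_mouth below 0.0035 m and angle between plug_seat's own z axis and vertical below 0.04 rad and linear speed of plug below 0.01 m/s); the robot touches nothing.
It fails at once if the thread is forced: more than 60 N between plug and pump while the flange is still more than 1.2 mm off the neck's face (contact force between plug and pump above 60 N and z of plug_seat in the frame of neck_mouth above 0.0012 m).
It fails at once if the plug is lifted out of its neck: flange more than 20 mm above the neck's face (z of plug_seat in the frame of neck_mouth above 0.02 m).
It fails at once if another thing on the bench is moved by more than 30 mm (distance of any of oil_bottle, funnel, spanner, shoe_last, hammer, enamel_mug, polish_tin, awl from where it was at the start of the episode above 0.03 m).
It also fails if it takes over 51 s, if anything falls off the work surface, if the arm or the gripper's body presses on something with over 40 N, if the wrist force passes 120 N, or if a joint passes its speed limit or range.

## Robot

A 6-joint arm with a two-finger parallel gripper is mounted at the origin on the work surface. World frame = base frame: x ahead of the robot, y to its left, z up, the work surface at z = 0. Lengths are in m, angles in degrees, forces in N, time in s.
With the tool pointing down it reaches from about 0.4 to 0.825 m from the base axis. Payload 7 kg.
Tool frame: the origin (TCP) lies midway between the tips of the shut fingers; the grasp point (between the pads) lies 19 mm behind it; y points along the fingers, z is the direction in which the jaws open and shut, and the axes are right-handed (so a half turn about y gives the same grasp; the last joint's range is limited). The gripper opens to 88 mm and grips with 3 to 60 N. Pads are 19 mm wide; open, the fingers measure 130 mm over their backs; the gripper's body (78 mm by 193 mm) begins 47 mm behind the grasp point.
Start: joints at [92.596, 20.546, 0.682, 0, -70.136, -16.507], TCP at [0.162, 0.655, 0.227] pointing down, gripper open.
Joint ranges: [-176.03, 176.03], [-82.01, 121.73], [-58.28, 71.71], [-173.87, 95.51], [-174.79, -0.11], [-173.66, 173.66]. Speed limits (degrees/s): [136.94, 136.94, 172.46, 180, 180, 180].

## Interface

Orientations are given as [roll, pitch, yaw] about the fixed x, y, z axes, in that order (R = Rz(yaw) Ry(pitch) Rx(roll)).
In Python, from plant import ctrl gives the robot as it stands.
- The arm moves only by the tool step_arm, never from a script. Its argument "rows" is a list that holds one entry, the list of rows, each a list of 7 numbers: the gripper command: -1 is shut, 1 is fully open, values between are in proportion, then the shift along the world's x, y, z in cm, then the turn, a rotation vector about the world's x, y, z in degrees. In form: [[[fingers, tx, ty, tz, rx, ry, rz], ...]]. A call has 1 to 12 rows; each row shifts and turns the commanded pose from where the row before left it; what a row does not reach is not made up. A row lasts 1/8 s, in which the tool goes at most 62.5 mm and 10.7 degrees, less where a joint would pass 70% of its speed; a pose out of reach is approached as far as the arm can. A call is refused whole if a number of a shift passes 6.25 or a number of a turn 10.7, either way. A call with a gripper value outside its range is refused whole. The fingers move at their own pace and stop on an object; the grip force is fixed at half the most. Time passes only in rows, so rows that do not move let the fingers close. It gives the time, the measured TCP pose, the force and the opening at its end, in the units of the state.
- ctrl.get_obs(): the state, without advancing time (a new reading comes with each control period).
- ctrl.snapshot(name): name is "scene" or "top"; returns the picture (400x640x3 uint8, blue, green, red); there is no depth.
- ctrl.camera_params(name): a dict with "vertical_fov" (degrees; the focal length in pixels is half the picture's height over the tangent of half this angle, whatever the lens; pixels are square), "cx", "cy" (the principal point, pixels), "k1" (the pictures are not rectified: a ray, as slopes to the right and down, at radius r is drawn at 1 + k1 r^2 times it, then the intrinsics apply), "rvec" (rotation vector, rad) and "tvec" (3), from world to camera coordinates, as OpenCV has them. Camera axes: x right, y down, z forward; pixel columns grow to the right and rows downward; lengths in m; the calibration is good to about 2 mm. A picture is of the moment at which its call begins. camera_params takes no time and is no camera call.
- ctrl.close_job(): hands the job in, once; it reports no verdict.
The state is a dict: "clock": time; "joint_pos": joint angles; "qvel": joint speeds; "tau": joint torques, N m; "tool_pos": TCP position; "orientation": TCP orientation; "force": force on the tool from outside, world axes, zero at the start; "moment": the same for the moment, N m; "opening": finger opening in m.
Only numpy, scipy, OpenCV 4.12 (cv2) and the standard library are available. Lean on these libraries where they do the work, as an engineer would, in place of code of your own. Each camera call takes 0.05 s, during which the arm holds its last target. There are 200 camera calls.

## Working session

There is one attempt and no reset: what is moved stays moved. The work goes in short steps, Python scripts to look and compute and a tool call to move; the robot and the scene stay as the last step left them, time stands still between calls to the robot, and variables do not carry over. Pictures are saved under pics/ and viewed, about 8 in all and at most 12, crops included, and the job is handed in when it is done.

Besides the shell and the picture viewer there is one more tool, called after ">>>" as name([rows], argument=value, ...), one row to a line, values as JSON. step_arm: Moves the arm, as the interface text tells. Its arguments: {"type":"object","properties":{"rows":{"type":"array"}},"required":["rows"]}

```bash
mkdir -p pics; cat > h.py <<'E'
import numpy as np, cv2
from plant import ctrl
def cam(n):
    p=ctrl.camera_params(n); R=cv2.Rodrigues(np.array(p["rvec"],float))[0]; t=np.array(p["tvec"],float)
    f=200/np.tan(np.radians(p["vertical_fov"])/2); return p,R,t,f
def proj(n,P):
    p,R,t,f=cam(n); c=np.atleast_2d(P)@R.T+t; s=c[:,:2]/c[:,2:]; r2=(s**2).sum(1,keepdims=True)
    return s*(1+p["k1"]*r2)*f+[p["cx"],p["cy"]]
def ray(n,uv):
    p,R,t,f=cam(n); d=(np.array(uv,float)-[p["cx"],p["cy"]])/f; s=d.copy()
    for _ in range(30): s=d/(1+p["k1"]*(s@s))
    return -R.T@t, R.T@np.append(s,1)
def at_z(n,uv,z):
    o,d=ray(n,uv); return o+d*(z-o[2])/d[2]
def snap(n,name,crop=None,k=1):
    im=ctrl.snapshot(n)
    cv2.imwrite('pics/'+name+'_full.png',im)
    if crop: x0,y0,x1,y1=crop; im=im[y0:y1,x0:x1]
    cv2.imwrite('pics/'+name+'.png',cv2.resize(im,None,fx=k,fy=k,interpolation=cv2.INTER_CUBIC)); return im
E
python3 - <<'E'
from h import *
a=snap("scene","s0");b=snap("top","t0")
for n in("scene","top"):
    p,R,t,f=cam(n);print(n,p,-R.T@t)
print(ctrl.get_obs())
E
```

```text
scene {'vertical_fov': 42.80387961601549, 'cx': 320.13312868450396, 'cy': 203.86091306505557, 'k1': -0.026517030225038613, 'rvec': array([ 2.15303822,  0.6283834 , -0.27846363]), 'tvec': array([-0.4291643 , -0.08609902,  1.98023916])} [ 1.19848126 -1.16188968  1.15178002]
top {'vertical_fov': 50.00266221796017, 'cx': 330.0076129750107, 'cy': 202.86222652076833, 'k1': 0.02792595341605415, 'rvec': array([ 2.17433917, -2.20162966,  0.09650058]), 'tvec': array([-0.02130948,  0.52463262,  1.31222313])} [ 0.42267918 -0.01160867  1.34864027]
{'clock': 0.1, 'joint_pos': array([ 9.25938397e+01,  2.05877538e+01,  6.39576964e-01, -1.89918345e-02,
       -7.01358210e+01, -1.65052357e+01]), 'qvel': array([ 0.04963415, -0.12441948,  0.0588224 ,  0.01408187, -0.03470584,
       -0.13235034]), 'tau': array([-2.02723684e-03, -5.84166169e+01,  2.93750900e+01,  7.01558590e+00,
        1.01272931e-02, -4.95669417e-05]), 'tool_pos': array([0.16221641, 0.65476845, 0.22571187]), 'orientation': array([-8.99143905e+01,  6.74758905e-03,  1.66082143e+02]), 'force': array([-0.18365626, -0.81586521, -0.30429702]), 'moment': array([-0.01392882,  0.02761613, -0.01728272]), 'opening': 0.08761957224843998}
```

View pics/s0.png

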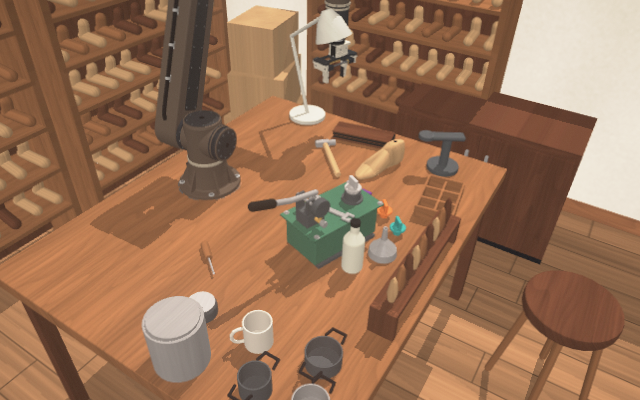

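View pics/t0.png

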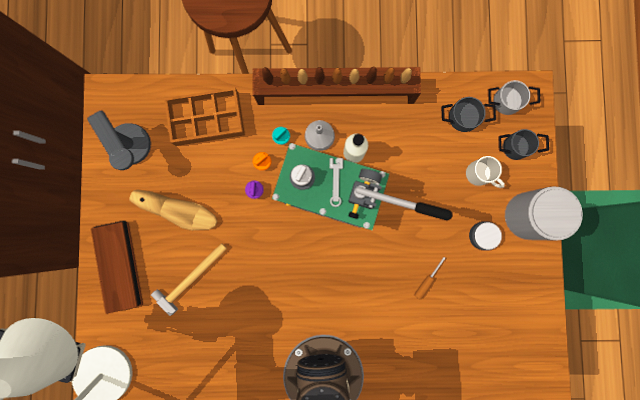

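The scene picture shows the pump at (335,220) with its grey plug at about (352,188). In the top picture the pump is at (330,187), and there are four candidate plugs:
- Grey, (302,175): it stands on the neck at the tank's +y end, so it fits the description.
- Orange (262,160), purple (254,189) and turquoise (281,135): all lie on the bench, so they are look-alikes.

I'll confirm the grey one in enlarged crops.

```bash
python3 - <<'E'
import cv2,numpy as np
a=cv2.imread('pics/t0_full.png')[135:235,260:400]; b=cv2.imread('pics/s0_full.png')[165:235,310:400]
A=cv2.resize(a,(784,560),interpolation=cv2.INTER_CUBIC)
cv2.imwrite('pics/t0c.png',A)
cv2.imwrite('pics/s0c.png',cv2.resize(b,None,fx=8,fy=8,interpolation=cv2.INTER_CUBIC))
E
```

```text
(no output)
```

View pics/t0c.png

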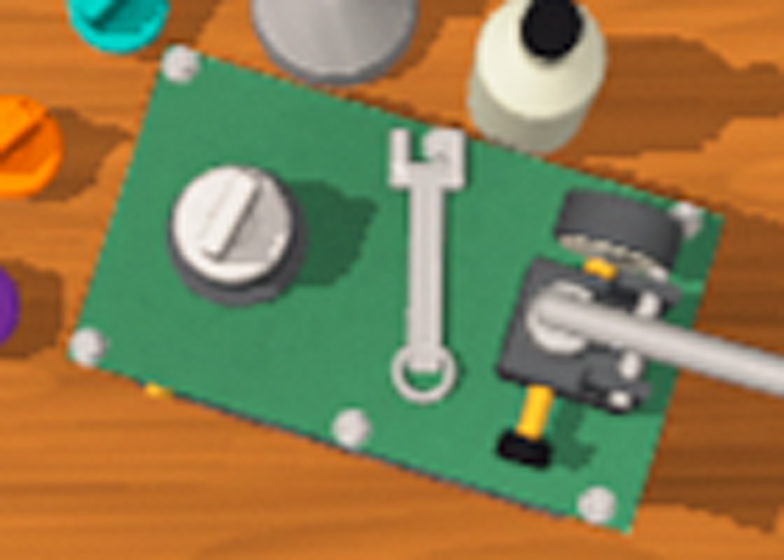

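View pics/s0c.png

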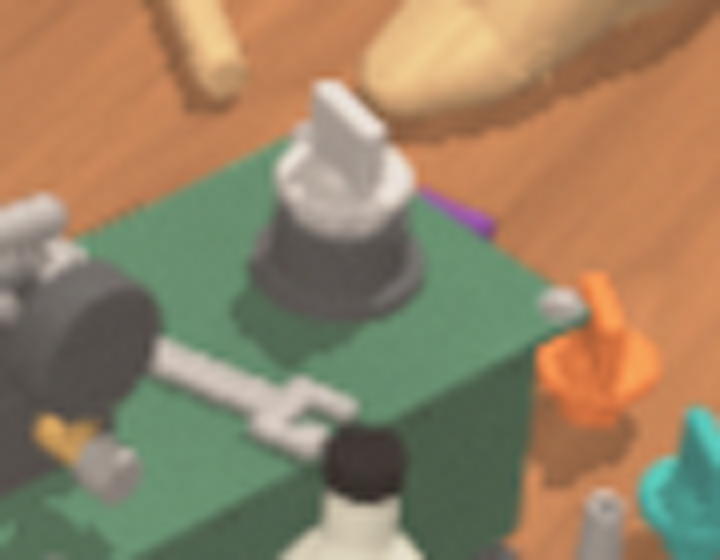

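The crops confirm it: the grey winged plug sits on the dark neck, flange centre about (301,175) in the top view. The coloured look-alikes stand on the bench. Next I'll measure the poses.

```bash
python3 - <<'E'
from h import *
f=lambda c:(np.array(c)+.5)/5.6-.5+[260,135]
C=np.array([at_z("top",f(c),.133)[:2] for c in [(163,48),(722,215),(628,530),(70,353)]]); print(C)
# model: +y end = left; order TL,TR,BR,BL.
c=C.mean(0); y=(C[0]+C[3]-C[1]-C[2]); y/=np.linalg.norm(y); x=np.array([y[1],-y[0]])
print("c",c,"yaw",np.degrees(np.arctan2(x[1],x[0])),"edges",[np.linalg.norm(C[i]-C[(i+1)%4]) for i in range(4)])
print("neck from pump",c+y*.085)
print("flange top",at_z("top",f((232,225)),.1836))
print("neck body?", )
a,b=[at_z("top",f(q),.2156)[:2] for q in[(249,176),(217,252)]]
print("wing",a,b,(a+b)/2,np.degrees(np.arctan2(*(a-b)[::-1])))
# same in scene
g=lambda c:(np.array(c)+.5)/8-.5+[310,165]
a,b=[at_z("scene",g(q),.2156)[:2] for q in[(326,90),(375,130)]]
print("wing scene",a,b,(a+b)/2,np.degrees(np.arctan2(*(a-b)[::-1])), np.linalg.norm(a-b))
print("flange scene",at_z("scene",g((345,182)),.1836))
E
```

```text
[[ 0.68884486  0.08979908]
 [ 0.59940363 -0.19496206]
 [ 0.43938792 -0.14365571]
 [ 0.53259103  0.13781391]]
c [ 0.56505686 -0.02775119] yaw -17.877711913111934 edges [np.float64(0.29847720538074773), np.float64(0.16803977916317794), np.float64(0.29649952345074015), np.float64(0.16346461648804608)]
neck from pump [0.59115071 0.05314449]
flange top [0.58985293 0.05245635 0.1836    ]
neck body?
wing [0.60866733 0.04242695] [0.57242491 0.05791195] [0.59054612 0.05016945] -23.13516081137411
wing scene [0.57861759 0.05870056] [0.60873312 0.04498806] [0.59367536 0.05184431] 155.51880591352173 0.03309044475372366
flange scene [0.5960742 0.0471394 0.1836   ]
```

>>> step_arm([
  [[1,2.1,-3,1.5,0,0,-0.5],[1,2.1,-3,1.5,0,0,-0.5],[1,2.1,-3,1.5,0,0,-0.5],[1,2.1,-3,1.5,0,0,-0.5],[1,2.1,-3,1.5,0,0,-0.5],[1,2.1,-3,0,0,0,-0.5],[1,2.1,-3,0,0,0,-0.5],[1,2.1,-3,0,0,0,-0.5],[1,2.1,-3,0,0,0,-0.5],[1,2.1,-3,0,0,0,-0.5]],
])

```text
clock: 1.35
tool_pos: [0.3727, 0.354, 0.3013]
orientation: [-90.0, -0.0, 161.1]
force: [0.5, 0.7, 0.3]
opening: 0.0876
```

>>> step_arm([
  [[1,2.2,-3,0,0,0,-0.5],[1,2.2,-3,0,0,0,-0.5],[1,2.2,-3,0,0,0,-0.5],[1,2.2,-3,0,0,0,-0.5],[1,2.2,-3,0,0,0,-0.5],[1,2.2,-3,0,0,0,-0.5],[1,2.2,-3,0,0,0,-0.5],[1,2.2,-3,0,0,0,-0.5],[1,2.2,-3,0,0,0,-0.5],[1,2.2,-3,0,0,0,0],[1,0,0,0,0,0,0],[1,0,0,0,0,0,0]],
])

```text
clock: 2.85
tool_pos: [0.592, 0.0551, 0.3011]
orientation: [-90.0, -0.0, 156.6]
force: [0.1, 0.2, -0.3]
opening: 0.0875
```

```bash
python3 - <<'E'
from h import *
o=ctrl.get_obs();print({k:np.round(v,4) for k,v in o.items()})
E
```

```text
{'clock': np.float64(2.85), 'joint_pos': array([ 2.41283e+01,  1.08179e+01, -2.97770e+00, -1.80000e-02,
       -7.62558e+01,  4.24264e+01]), 'qvel': array([ 1.0008, -0.7013, -0.0653,  0.0161,  0.0685,  0.0473]), 'tau': array([-7.35600e-01, -4.52085e+01,  3.04293e+01,  7.21430e+00,
        8.16000e-02,  2.88000e-02]), 'tool_pos': array([0.592 , 0.0551, 0.3011]), 'orientation': array([-8.997380e+01, -4.760000e-02,  1.565504e+02]), 'force': array([ 0.143 ,  0.2351, -0.3446]), 'moment': array([ 0.0434,  0.028 , -0.0022]), 'opening': np.float64(0.0875)}
```

>>> step_arm([
  [[1,-0.1,-0.2,-2,0,0,0],[1,0,0,-2,0,0,0],[1,0,0,-2,0,0,0],[1,0,0,-2,0,0,0],[1,0,0,-1,0,0,0],[1,0,0,-1,0,0,0],[1,0,0,-0.7,0,0,0],[1,0,0,-0.5,0,0,0],[1,0,0,0,0,0,0],[1,0,0,0,0,0,0]],
])

```text
clock: 4.1
tool_pos: [0.5915, 0.0532, 0.1899]
orientation: [-90.0, 0.0, 156.6]
force: [-0.1, -0.2, 0.9]
opening: 0.0878
```

```bash
python3 - <<'E'
from h import *
a=snap("scene","s1",(300,130,420,220),6);b=snap("top","t1")
o=ctrl.get_obs();print(o["tool_pos"],o["orientation"],o["force"])
E
```

```text
[0.59155334 0.05318555 0.18995412] [-9.00248704e+01  3.10842621e-02  1.56587024e+02] [-1.00524456  0.51960029  1.02215185]
```

View pics/s1.png

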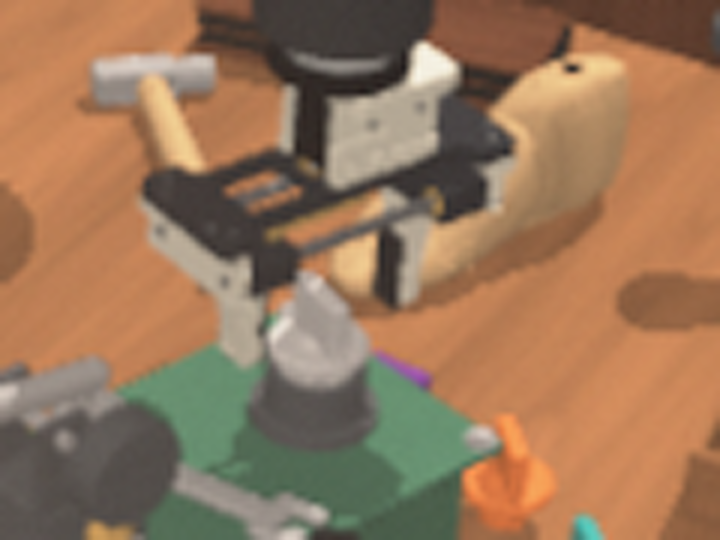

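The open fingers straddle the wing, tips at about (240,360) and (403,303) in the crop. Their midpoint lies over the flange centre at about (318,345). I'll lower 3 mm and close.

>>> step_arm([
  [[1,-0.05,-0.05,-0.3,0,0,0],[-1,0,0,0,0,0,0],[-1,0,0,0,0,0,0],[-1,0,0,0,0,0,0],[-1,0,0,0,0,0,0],[-1,0,0,0,0,0,0],[-1,0,0,0,0,0,0],[-1,0,0,0,0,0,0]],
])

```text
clock: 5.2
tool_pos: [0.5908, 0.0527, 0.1866]
orientation: [-90.0, -0.0, 156.6]
force: [-1.6, 0.2, -0.2]
opening: 0.0232
```

```bash
python3 - <<'E'
from h import *
o=ctrl.get_obs();print({k:np.round(v,4) for k,v in o.items()})
E
```

```text
{'clock': np.float64(5.2), 'joint_pos': array([ 2.39597e+01,  1.45678e+01, -1.32672e+01,  1.00000e-04,
       -6.21663e+01,  4.26283e+01]), 'qvel': array([-0.0124,  0.0763, -0.0211,  0.0131,  0.021 , -0.0678]), 'tau': array([ 1.30000e-03, -4.83639e+01,  2.76462e+01,  6.53680e+00,
        8.02000e-02, -1.00000e-04]), 'tool_pos': array([0.5908, 0.0527, 0.1866]), 'orientation': array([-8.99989e+01, -9.00000e-04,  1.56588e+02]), 'force': array([-1.5714,  0.1574, -0.1962]), 'moment': array([ 0.0128, -0.0039, -0.0653]), 'opening': np.float64(0.0232)}
```

Still closing.

>>> step_arm([
  [[-1,0,0,0,0,0,0],[-1,0,0,0,0,0,0],[-1,0,0,0,0,0,0],[-1,0,0,0,0,0,0]],
])

```text
clock: 5.7
tool_pos: [0.5909, 0.0527, 0.1866]
orientation: [-90.0, 0.0, 156.6]
force: [0.2, 0.4, 0.7]
opening: 0.0117
```

```bash
python3 - <<'E'
from h import *
o=ctrl.get_obs();print({k:np.round(v,4) for k,v in o.items() if k!='qvel'})
E
```

```text
{'clock': np.float64(5.7), 'joint_pos': array([ 2.39603e+01,  1.45635e+01, -1.32599e+01,  1.50000e-03,
       -6.21617e+01,  4.26277e+01]), 'tau': array([-1.86800e-01, -4.82007e+01,  2.72605e+01,  6.52670e+00,
       -1.00000e-01,  1.34000e-02]), 'tool_pos': array([0.5909, 0.0527, 0.1866]), 'orientation': array([-9.001000e+01,  1.110000e-02,  1.565887e+02]), 'force': array([0.2119, 0.4143, 0.686 ]), 'moment': array([ 0.1884, -0.1795, -0.0322]), 'opening': np.float64(0.0117)}
```

>>> step_arm([
  [[-1,0,0,-0.05,0,0,0],[-1,0,0,0,0,0,0]],
])

```text
clock: 5.95
tool_pos: [0.5909, 0.0527, 0.1865]
orientation: [-90.0, 0.0, 156.6]
force: [-1.3, 0.3, 4.0]
opening: 0.0114
```

>>> step_arm([
  [[-1,0,0,-0.05,0,0,0],[-1,0,0,0,0,0,0]],
])

```text
clock: 6.2
tool_pos: [0.591, 0.0527, 0.1864]
orientation: [-90.0, 0.0, 156.6]
force: [-2.3, 0.9, 6.8]
opening: 0.0118
```

>>> step_arm([
  [[-1,0,0,-0.05,0,0,2],[-1,0,0,0,0,0,3],[-1,0,0,0,0,0,3],[-1,0,0,0,0,0,3],[-1,0,0,0,0,0,3],[-1,0,0,0,0,0,3],[-1,0,0,0,0,0,3]],
])

```text
clock: 7.08
tool_pos: [0.5918, 0.0526, 0.1863]
orientation: [-90.0, 0.1, 176.7]
force: [0.2, -0.8, 6.9]
opening: 0.0118
```

```bash
cat > o.py <<'E'
from h import *
o=ctrl.get_obs();print({k:np.round(o[k],4).tolist() for k in("joint_pos","tool_pos","orientation","force","moment","opening")})
E
python3 o.py
```

```text
{'joint_pos': [23.9533, 14.5775, -13.3086, 0.0624, -61.9817, 62.7213], 'tool_pos': [0.5918, 0.0526, 0.1863], 'orientation': [-90.0115, 0.1427, 176.7039], 'force': [0.2265, -0.766, 6.8758], 'moment': [-0.0899, 0.1782, -0.101], 'opening': 0.0118}
```

>>> step_arm([
  [[-1,0,0,-0.03,0,0,2],[-1,0,0,0,0,0,2],[-1,0,0,0,0,0,2]],
])

```text
clock: 7.45
tool_pos: [0.592, 0.0527, 0.1863]
orientation: [-90.0, 0.2, -177.3]
force: [-0.4, -0.1, 9.2]
opening: 0.0121
```

>>> step_arm([
  [[-1,0,0,0,0,0,2],[-1,0,0,0,0,0,2],[-1,0,0,0,0,0,1]],
])

```text
clock: 7.82
tool_pos: [0.592, 0.0526, 0.1863]
orientation: [-90.0, 0.2, -172.3]
force: [0.2, 0.0, 8.0]
opening: 0.0119
```

>>> step_arm([
  [[-1,0,0,-0.02,0,0,2],[-1,0,0,0,0,0,2],[-1,0,0,0,0,0,2]],
])

```text
clock: 8.2
tool_pos: [0.5922, 0.0526, 0.1863]
orientation: [-90.0, 0.2, -166.3]
force: [0.2, -0.6, 9.5]
opening: 0.0121
```

>>> step_arm([
  [[-1,0,0,0,0,0,2],[-1,0,0,0,0,0,2],[-1,0,0,0,0,0,2]],
])

```text
clock: 8.57
tool_pos: [0.5923, 0.0527, 0.1863]
orientation: [-89.9, 0.2, -160.3]
force: [1.2, 0.4, 7.9]
opening: 0.0118
```

>>> step_arm([
  [[-1,0,0,0,0,0,2],[-1,0,0,0,0,0,2],[-1,0,0,0,0,0,2]],
])

```text
clock: 8.95
tool_pos: [0.5911, 0.0527, 0.1847]
orientation: [-90.0, 0.0, -154.3]
force: [1.0, 0.2, -2.5]
opening: 0.0119
```

>>> step_arm([
  [[-1,0,0,0,0,0,2],[-1,0,0,0,0,0,2],[-1,0,0,0,0,0,2]],
])

```text
clock: 9.32
tool_pos: [0.5905, 0.0524, 0.184]
orientation: [-90.0, -0.1, -148.3]
force: [2.2, -1.5, -3.2]
opening: 0.0118
```

The support force vanished about 46–49° back, so the thread start has dropped in. I'll follow it down gently.

>>> step_arm([
  [[-1,0,0,-0.1,0,0,0],[-1,0,0,-0.1,0,0,0],[-1,0,0,0,0,0,0]],
])

```text
clock: 9.7
tool_pos: [0.5908, 0.0525, 0.1826]
orientation: [-90.0, -0.0, -148.4]
force: [1.5, -1.4, -1.3]
opening: 0.0118
```

>>> step_arm([
  [[-1,0,0,-0.1,0,0,0],[-1,0,0,0,0,0,0]],
])

```text
clock: 9.95
tool_pos: [0.591, 0.0526, 0.1816]
orientation: [-90.0, 0.0, -148.4]
force: [2.4, -2.4, -1.3]
opening: 0.012
```

>>> step_arm([
  [[-1,0,0,-0.1,0,0,0],[-1,0,0,0,0,0,0]],
])

```text
clock: 10.2
tool_pos: [0.591, 0.0527, 0.1806]
orientation: [-90.0, 0.0, -148.4]
force: [3.7, -2.9, -0.8]
opening: 0.0118
```

>>> step_arm([
  [[-1,0,0,-0.1,0,0,0],[-1,0,0,0,0,0,0]],
])

```text
clock: 10.45
tool_pos: [0.591, 0.0527, 0.1803]
orientation: [-90.0, 0.0, -148.4]
force: [0.4, -1.9, 4.1]
opening: 0.0118
```

```bash
python3 o.py
```

```text
{'joint_pos': [23.9641, 14.8519, -13.7693, 0.0209, -61.334, 97.629], 'tool_pos': [0.591, 0.0527, 0.1803], 'orientation': [-89.9759, 0.042, -148.3969], 'force': [0.3671, -1.8999, 4.0727], 'moment': [-0.9936, -0.3076, -0.0557], 'opening': 0.0118}
```

Contact at a 6.3 mm drop, so the flange stands about 4.3 mm above the face. Now I'll screw it forward along the thread's pitch.

>>> step_arm([
  [[-1,0,0,0,0,0,-3],[-1,0,0,-0.018,0,0,-3],[-1,0,0,-0.018,0,0,-3],[-1,0,0,-0.018,0,0,-3]],
])

```text
clock: 10.95
tool_pos: [0.5908, 0.0535, 0.1796]
orientation: [-90.1, 0.1, -160.5]
force: [-1.2, 1.2, 5.9]
opening: 0.0116
```

```bash
python3 o.py
```

```text
{'joint_pos': [24.0049, 14.8703, -13.8028, -0.053, -61.2608, 85.5362], 'tool_pos': [0.5908, 0.0535, 0.1796], 'orientation': [-90.0515, 0.0624, -160.4844], 'force': [-1.1706, 1.1936, 5.9414], 'moment': [0.5551, 0.3384, 0.0553], 'opening': 0.0116}
```

>>> step_arm([
  [[-1,0,0,-0.018,0,0,-3],[-1,0,0,-0.018,0,0,-3],[-1,0,0,-0.018,0,0,-3],[-1,0,0,-0.018,0,0,-3]],
])

```text
clock: 11.45
tool_pos: [0.591, 0.0537, 0.1789]
orientation: [-90.1, 0.1, -172.5]
force: [0.1, 2.5, 4.0]
opening: 0.0116
```

>>> step_arm([
  [[-1,0,0,-0.018,0,0,-3],[-1,0,0,-0.018,0,0,-3],[-1,0,0,-0.018,0,0,-3],[-1,0,0,-0.018,0,0,-3]],
])

```text
clock: 11.95
tool_pos: [0.5911, 0.0538, 0.1782]
orientation: [-90.1, 0.1, 175.5]
force: [-0.0, 1.7, 5.3]
opening: 0.0119
```

```bash
python3 o.py
```

```text
{'joint_pos': [24.0151, 14.948, -13.8986, -0.0597, -61.0466, 61.5367], 'tool_pos': [0.5911, 0.0538, 0.1782], 'orientation': [-90.0968, 0.0689, 175.5229], 'force': [-0.0001, 1.7308, 5.2822], 'moment': [0.8187, -0.1184, 0.0581], 'opening': 0.0119}
```

Advancing at the thread's pitch under about 5 N.

>>> step_arm([
  [[-1,0,0,-0.018,0,0,-3],[-1,0,0,-0.018,0,0,-3],[-1,0,0,-0.018,0,0,-3],[-1,0,0,-0.018,0,0,-3]],
])

```text
clock: 12.45
tool_pos: [0.5913, 0.0538, 0.1774]
orientation: [-90.1, 0.1, 163.5]
force: [-0.4, 1.1, 4.3]
opening: 0.0124
```

>>> step_arm([
  [[-1,0,0,-0.018,0,0,-3],[-1,0,0,-0.018,0,0,-3],[-1,0,0,-0.018,0,0,-3],[-1,0,0,-0.018,0,0,-3]],
])

```text
clock: 12.95
tool_pos: [0.5909, 0.0535, 0.1767]
orientation: [-90.1, 0.0, 151.5]
force: [-1.3, 0.2, 5.8]
opening: 0.0118
```

```bash
python3 o.py
```

```text
{'joint_pos': [24.0049, 15.0127, -14.0166, -0.0453, -60.8988, 37.5338], 'tool_pos': [0.5909, 0.0535, 0.1767], 'orientation': [-90.0812, 0.0124, 151.5166], 'force': [-1.264, 0.2374, 5.8315], 'moment': [0.5472, 0.3365, 0.026], 'opening': 0.0118}
```

>>> step_arm([
  [[-1,0,0,-0.018,0,0,-3],[-1,0,0,-0.018,0,0,-3],[-1,0,0,-0.018,0,0,-3]],
])

```text
clock: 13.32
tool_pos: [0.5905, 0.0533, 0.1762]
orientation: [-90.0, -0.0, 142.5]
force: [-1.6, 0.7, 6.7]
opening: 0.012
```

>>> step_arm([
  [[-1,0,0,-0.018,0,0,-3],[-1,0,0,-0.018,0,0,-3],[-1,0,0,-0.01,0,0,-3]],
])

```text
clock: 13.7
tool_pos: [0.5912, 0.0532, 0.1762]
orientation: [-90.1, 0.0, 133.5]
force: [-1.0, -0.2, 7.8]
opening: 0.0118
```

```bash
python3 o.py
```

```text
{'joint_pos': [23.9943, 15.0435, -14.0732, -0.0005, -60.7896, 19.5402], 'tool_pos': [0.5912, 0.0532, 0.1762], 'orientation': [-90.0885, 0.0309, 133.5342], 'force': [-1.0403, -0.2407, 7.837], 'moment': [0.0979, 0.1222, 0.1076], 'opening': 0.0118}
```

The flange has landed: z stays at 0.1762 through the last 9°. I'll snug it the remaining bit.

>>> step_arm([
  [[-1,0,0,0,0,0,-3],[-1,0,0,0,0,0,-3],[-1,0,0,0,0,0,-3]],
])

```text
clock: 14.08
tool_pos: [0.5914, 0.0532, 0.1762]
orientation: [-90.1, 0.0, 124.5]
force: [0.7, -0.1, 6.1]
opening: 0.0117
```

```bash
python3 o.py
```

```text
{'joint_pos': [23.9929, 15.0466, -14.0675, 0.007, -60.7792, 10.5396], 'tool_pos': [0.5914, 0.0532, 0.1762], 'orientation': [-90.1037, 0.0255, 124.5358], 'force': [0.6998, -0.1427, 6.0641], 'moment': [-0.0889, -0.0696, 0.1056], 'opening': 0.0117}
```

>>> step_arm([
  [[-1,0,0,0,0,0,-2],[-1,0,0,0,0,0,-2],[-1,0,0,0,0,0,0]],
])

```text
clock: 14.45
tool_pos: [0.5916, 0.0533, 0.1762]
orientation: [-90.1, 0.0, 120.6]
force: [0.3, 0.1, 5.0]
opening: 0.0121
```

```bash
python3 o.py
```

```text
{'joint_pos': [23.9934, 15.0526, -14.0614, 0.009, -60.7545, 6.6125], 'tool_pos': [0.5916, 0.0533, 0.1762], 'orientation': [-90.1298, 0.023, 120.6103], 'force': [0.2748, 0.0853, 4.9731], 'moment': [0.0211, -0.3288, 0.0848], 'opening': 0.0121}
```

>>> step_arm([
  [[-1,0,0,0.05,0,0,-2],[-1,0,0,0.03,0,0,0],[0,0,0,0,0,0,0],[0,0,0,0,0,0,0],[0,0,0,0,0,0,0],[0,0,0,0,0,0,0],[0,0,0,0,0,0,0],[0,0,0,0,0,0,0]],
])

```text
clock: 15.45
tool_pos: [0.5908, 0.0527, 0.1759]
orientation: [-90.0, -0.0, 118.6]
force: [-0.4, 0.0, -0.3]
opening: 0.0435
```

>>> step_arm([
  [[0,0,0,1,0,0,0],[0,0,0,2,0,0,0],[0,0,0,3,0,0,0],[0,0,0,4,0,0,0],[0,-1,4,2,0,0,0],[0,-1,5,0,0,0,0],[0,-1,5,0,0,0,0],[0,-1,5,0,0,0,0],[0,-1,5,0,0,0,0],[0,0,0,0,0,0,0]],
])

```text
clock: 16.7
tool_pos: [0.54, 0.2957, 0.2962]
orientation: [-90.0, -0.0, 118.8]
force: [0.7, -0.4, -0.0]
opening: 0.0436
```

```bash
python3 - <<'E'
from h import *
a=snap("scene","s2");b=snap("top","t2")
A=cv2.resize(a[150:240,300:400],(600,540),interpolation=cv2.INTER_CUBIC)
cv2.imwrite('pics/s2c.png',A)
cv2.imwrite('pics/t2c.png',cv2.resize(b[135:235,260:400],(784,560),interpolation=cv2.INTER_CUBIC))
E
python3 o.py
```

```text
{'joint_pos': [46.6514, 12.878, -0.9641, 0.0098, -76.1528, -17.9872], 'tool_pos': [0.5406, 0.2932, 0.2963], 'orientation': [-90.0079, 0.0075, 118.6666], 'force': [-0.3657, -0.2196, -0.5278], 'moment': [0.04, -0.016, 0.006], 'opening': 0.0436}
```

View pics/s2c.png

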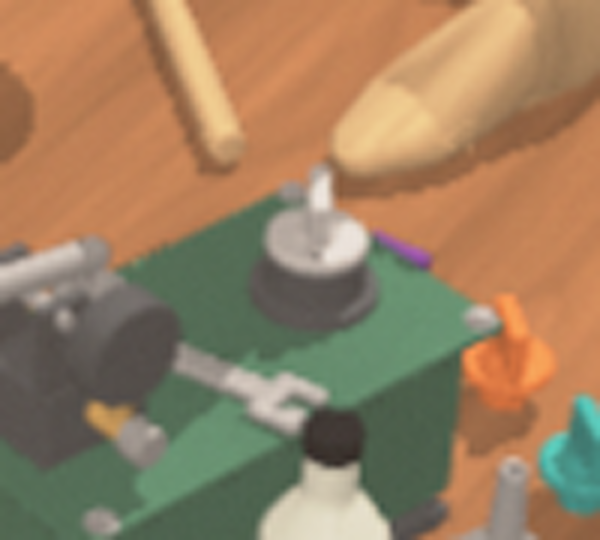

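View pics/t2c.png

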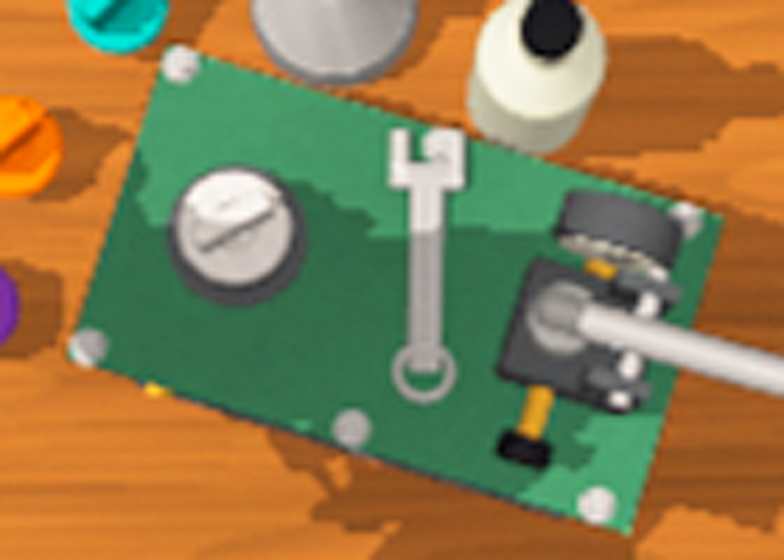

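The plug now sits low on the dark neck: flange centre about (318,240) in the scene crop and (237,228) in the top crop. The wing is turned to where the gripper left it, and the spanner, bottle and funnel have not moved. The tool descended 10.4 mm in all, against 10.6 mm needed. I'll check the flange height quickly and hand in.

```bash
python3 - <<'E'
from h import *
for z in(.173,.177,.1836): print(z,(proj("scene",[.591,.0527,z])[0]-[300,150]+.5)*6-.5)
d=[cv2.absdiff(cv2.imread(f'pics/{n}0_full.png'),cv2.imread(f'pics/{n}2_full.png')).max(2)>60 for n in'st']
print([int(x.sum()) for x in d]); ctrl.close_job()
E
```

```text
0.173 [314.23996512 234.1403739 ]
0.177 [314.6846798  228.19661844]
0.1836 [315.42122437 218.3513734 ]
[5418, 29342]
the job is handed in; nothing more can be done
```

The oil filler plug is screwed home on the pump's neck and let go, and the job is handed in; no verdict was reported.

- **What I did:** I gripped the grey plug by its wing and turned it about 55° anticlockwise under 7–10 N. The thread start dropped in about 46–49° back, and the plug followed down 6.3 mm. I then screwed it about 93° clockwise under 4–8 N, released it and drew the arm clear at 16.7 s of the 51 s.
- **Flange seated:** the gripper came down 10.4 mm in all, against 10.6 mm needed, and stayed at the same height over the last 22° or so. In the scene picture the flange centre sits at or slightly below the predicted position for fully home (row 240 against 234).
- **Turning resistance:** the turning moment stayed near 0.1 N m. The plug is on the face, but I felt no clear tightening stop.
- **Other items:** the spanner, bottle, funnel and the orange and turquoise look-alikes are where they were in the crops, and the visible parts of the purple one, the last and the hammer look unmoved. I did not check the mug, tin and awl closely. My whole-picture before/after difference was no use as a check, because the arm and its shadow had moved.

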